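Find the flush catch and release the battery tray of the vacuum packer

ROBOT

A 6-joint arm with a two-finger parallel gripper is mounted at the origin on the work surface. World frame = base frame: x ahead of the robot, y to its left, z up, the work surface at z = 0. Lengths are in m, angles in rad, forces in N, time in s.
With the tool pointing down it reaches from about 0.4 to 0.925 m from the base axis. Payload 12.5 kg.
Tool frame: the origin (TCP) lies at the very end of the fingers, on their centre line; the grasp point (between the pads) lies 19 mm behind it (ctrl.hold_point_z is the distance from the TCP to the grasp point, in m); z points along the fingers, y is the direction in which the jaws open and shut (so a half turn about z gives the same grasp; the last joint's range is limited). The gripper opens to 95 mm and grips with 3 to 60 N. Pads are 20 mm wide; open, the fingers measure 119 mm over their backs; the gripper's body (75 mm by 180 mm) begins 59 mm behind the grasp point.
Start: joints at [-1.256, 0.491, 1.559, -0, 1.092, -0.106], TCP at [0.255, -0.57, 0.215] pointing down, gripper open.
Joint ranges: [-3.1, 3.1], [-0.84, 2.19], [0.05, 2.79], [-1.13, 4.28], [0.06, 2.93], [-2.69, 2.69]. Speed limits (rad/s): [2.22, 2.22, 2.79, 3.14, 3.14, 3.14].

INTERFACE

Orientations are given as a rotation vector (axis times angle).
In Python, from workcell import observe, read_camera, ctrl, trace, mark_of gives the robot as it stands. The module is installed in compiled form; this text tells all that it offers.
- The arm moves only by the tool carry_out, never from a script. Its argument "series" is a list of rows, each a list of 7 numbers: the opening, from 0 (shut) to 1 (fully open), then the shift along the tool's x, y, z scaled (see below), then the turn, a rotation vector about the tool's x, y, z scaled (see below). In form: [[fingers, dx, dy, dz, rx, ry, rz], ...]. A call has exactly 10 rows; each row shifts and turns the pose as measured when the row begins, along the tool's axes as they then stand; what a row does not reach is not made up. The controller multiplies each number of a shift by 25 mm and each number of a turn by 45 degrees. A row lasts 1/10 s, in which the tool goes at most 50 mm and 8.59 degrees, less where a joint would pass 70% of its speed; a pose out of reach is approached as far as the arm can. A call with a number of a shift or a turn outside -1 to 1 is refused whole. A call with a gripper value outside its range is refused whole. The fingers move at their own pace and stop on an object; "force" is the grip in N (left out, the last holds). Time passes only in rows, so rows that do not move let the fingers close, or fill a call up. It gives the time, the measured TCP pose, the force and the opening at its end, in the units of the state.
- observe(): the state, without advancing time (a new reading comes with each control period).
- read_camera(name): name is "side" or "top" or "wrist"; returns a dict with "frame" (480x640x3 uint8, red, green, blue), "camera_matrix" (3x3 intrinsics, pixels), "extrinsics" (4x4, takes a point from camera to world coordinates). Camera axes: x right, y down, z forward; pixel columns grow to the right and rows downward; lengths in m; the calibration is good to about 2 mm. A picture is of the moment at which its call begins. There is no depth.
- ctrl.job_done(): hands the job in, once; it reports no verdict.
Trained networks look in the newest picture that a camera, given by its name, has taken for a name from the list of things; names that differ only in an ending like _2 or _b are one class to them, and where a whole thing is asked for, a point or a joint stands for the part that bears it (a point fixed in the world has none). Each returns a list of dicts, best first, with "conf" (0 to 1); they miss things now and then, are a little off and sometimes report something else, mostly with a low value. They report only what shows in the picture. A call takes as long as a camera call.
- trace(target, camera): "region" (480x640 bool, what is visible of it) and "bbox" ([centre column, centre row, width, height] in pixels, round what is visible of it).
- mark_of(target, camera): "pixel" ([column, row] in pixels: a listed point, or the origin of a listed thing).
The state is a dict: "time_s": time; "qpos": joint angles; "qd": joint speeds; "joint_torque": joint torques, N m; "position": TCP position; "tcp_rot": TCP orientation; "wrist_force": force on the tool from outside, world axes, zero at the start; "wrist_torque": the same for the moment, N m; "grip_width": finger opening in m.
Only numpy, scipy, OpenCV 4.12 (cv2) and the standard library are available. Lean on these libraries where they do the work, as an engineer would, in place of code of your own. Each camera call takes 0.05 s, during which the arm holds its last target.

TASK

The vacuum packing machine's battery needs charging. Feel along the flat metal panel in the machine's top for the flush, same-coloured catch button, and press it down so that the battery tray springs out of the front; then take the hand away so that the catch comes back up. Leave the bottle, jar and cup standing where they are.

Things in the scene. Friction and masses are not known exactly. Their poses are not given: they have to be found in the camera images.
- case: grey vacuum packing machine, fixed to the table, 190 (x) x 360 (y) x 70 mm (z); origin at the centre of its underside, on the work surface; z up, its front (battery tray) faces its own -x. A bare-metal flat panel is sunk 4 mm in its top, x -80 to -10, y -80 to +80 mm, surface at z = 66 mm. Behind it, x +2 to +88, y -150 to +150 mm, a black cover rises to z = 92 mm
- panel_mid (a point): centre of the flat panel's surface (case x -45, y 0, z 66 mm), axes as the case's. The panel is rigid but for the catch, a button of the same metal, 48 (x) x 44 mm (y), a 1.5 mm gap around it, its face 1.5 mm below the panel. The catch's middle lies on the line x = -45 mm, anywhere from y = -48 to +48 mm of here: not reported, to be felt for or seen
- catch (a joint): travel of the catch button straight down, m: 0 = up, 0.007 = fully down. Sprung: starts to move at 2 N, is fully down at 6 N and comes back up by itself. The tray is let go when the button is 4 to 5 mm down
- tray (a joint): how far the battery tray stands out of the case's front (towards the case's -x), m: 0 = latched shut, 0.03 = fully out. It is spring-driven outwards, locked until the catch is pressed, and stays out on its own
- tray_front (a point): middle of the upper edge of the battery tray's outer face (158 mm wide, 42 mm high), 51 mm above the work surface; moves with the tray
- bottle: loose amber bottle with a red cap, 60 mm diameter, 170 mm high; origin at the centre of its underside; leave alone
- jar: loose clear jar with a green cap, 70 mm diameter, 90 mm high; origin at the centre of its underside; leave alone
- cup: loose steel cup, 72 mm diameter, 85 mm high; origin at the centre of its underside; leave alone

How it is judged:
On the way:
1. the catch button is pressed down at least 3 mm (value of joint catch above 0.003 m).
At the end, for the whole second after the job is handed in: the battery tray stands out at least 26 of its 30 mm, the catch button is back up (within 1.5 mm), and bottle, jar and cup stand upright within 20 mm of where they were (value of joint tray above 0.026 m and value of joint catch below 0.0015 m and distance of each of bottle, jar, cup from where it was at the start of the episode below 0.02 m and angle between each of bottle, jar, cup's own z axis and vertical below 0.2 rad); the robot touches nothing.
It fails at once if the bottle is lifted, knocked or pushed more than 20 mm (distance of bottle from where it was at the start of the episode above 0.02 m or angle between bottle's own z axis and vertical above 0.5 rad).
It fails at once if the jar is lifted, knocked or pushed more than 20 mm (distance of jar from where it was at the start of the episode above 0.02 m or angle between jar's own z axis and vertical above 0.5 rad).
It fails at once if the cup is lifted, knocked or pushed more than 20 mm (distance of cup from where it was at the start of the episode above 0.02 m or angle between cup's own z axis and vertical above 0.5 rad).
It also fails if it takes over 48 s, if anything falls off the work surface, if the arm or the gripper's body presses on something with over 40 N, if the wrist force passes 120 N, or if a joint passes its speed limit or range.

## Working session

There is one attempt and no reset: what is moved stays moved. The work goes in short steps, Python scripts to look and compute and a tool call to move; the robot and the scene stay as the last step left them, time stands still between calls to the robot, and variables do not carry over. Pictures are saved under pics/ and viewed, and the job is handed in when it is done.

Besides the shell and the picture viewer there is one more tool, called after "Call:" by a JSON object that holds its "api" and its "payload", one argument or row to a line. carry_out: Moves the arm, as the interface text tells. Its arguments: {"type":"object","properties":{"series":{"type":"array","items":{"type":"array","items":{"type":"number","minimum":-1,"maximum":1}}},"force":{"type":"number"}},"required":["series"]}

```bash
mkdir -p pics
cat > h.py <<'E'
from workcell import observe, read_camera, ctrl, trace, mark_of
import numpy as np, cv2
def snap(n,f):
    c=read_camera(n); cv2.imwrite('pics/'+f,c['frame'][:,:,::-1]); return c
def ray(c,p):
    K=np.array(c['camera_matrix']);T=np.array(c['extrinsics'])
    d=T[:3,:3]@np.linalg.inv(K)@np.array([p[0],p[1],1.]); return T[:3,3],d
def atz(c,p,z):
    o,d=ray(c,p); return o+d*(z-o[2])/d[2]
def tri(c1,p1,c2,p2):
    o1,d1=ray(c1,p1);o2,d2=ray(c2,p2)
    d1/=np.linalg.norm(d1);d2/=np.linalg.norm(d2)
    s=np.linalg.lstsq(np.c_[d1,-d2],o2-o1,rcond=None)[0]
    a=o1+s[0]*d1;b=o2+s[1]*d2; return (a+b)/2,np.linalg.norm(a-b)
def proj(c,P):
    T=np.linalg.inv(np.array(c['extrinsics']));q=T[:3,:3]@np.array(P)+T[:3,3];q=np.array(c['camera_matrix'])@q;return q[:2]/q[2]
E
python3 - <<'E'
from h import *
np.set_printoptions(precision=4,suppress=True)
cs={n:snap(n,n+'0.png') for n in ['top','side']}
for n in cs:
    for t in ['case','panel_mid','tray_front','bottle','jar','cup','catch']:
        try:
            m=mark_of(t,n);r=trace(t,n) if t!='panel_mid' else []
            print(n,t,[(np.round(x['pixel'],1),round(x['conf'],2)) for x in m[:2]],[(np.round(x['bbox'],0),round(x['conf'],2)) for x in r[:1]])
            if n=='top' and m:
                z={'panel_mid':.066,'tray_front':.051}.get(t,0); print(atz(cs[n],m[0]['pixel'],z))
        except Exception as e: print(n,t,e)
s=observe();print(s)
E
```

```text
top case [(array([314.1, 206.7]), 0.73), (array([412.7, 273.4]), 0.55)] [(array([313., 202., 193., 140.]), 0.68)]
[0.597  0.0485 0.    ]
top panel_mid [] []
top tray_front [(array([216.4, 267.3]), 0.66), (array([303.7, 242. ]), 0.65)] [(array([300., 246.,  74.,  23.]), 0.85)]
[0.459  0.2468 0.051 ]
top bottle [(array([187.8, 181.7]), 0.7)] [(array([180., 173.,  36.,  42.]), 0.56)]
[0.6526 0.3223 0.    ]
top jar [(array([216.4, 264.9]), 0.84)] [(array([214., 264.,  41.,  38.]), 0.8)]
[0.4708 0.2551 0.    ]
top cup [(array([411., 275.]), 0.71)] [(array([416., 272.,  38.,  37.]), 0.87)]
[ 0.4489 -0.1563  0.    ]
top catch it knows: bottle, case, cup, jar, panel_mid, tray_front
side case [] [(array([269., 254., 169., 156.]), 0.91)]
side panel_mid [(array([292.1, 244.6]), 0.61)] []
side tray_front [(array([308.6, 259.7]), 0.95), (array([364.2, 212.8]), 0.42)] [(array([306., 270.,  54.,  57.]), 0.83)]
side bottle [(array([190.7, 352.8]), 0.87)] [(array([186., 330.,  39.,  72.]), 0.55)]
side jar [(array([295.2, 349.9]), 0.59)] [(array([298., 339.,  38.,  56.]), 0.75)]
side cup [] [(array([367., 200.,  32.,  41.]), 0.76)]
side catch it knows: bottle, case, cup, jar, panel_mid, tray_front
{'time_s': 1.2, 'qpos': array([-1.2556,  0.4909,  1.5589,  0.    ,  1.0917, -0.1056]), 'qd': array([-0.0024, -0.0003,  0.0002, -0.001 ,  0.0021,  0.0013]), 'joint_torque': array([ -0.0016, -61.2479, -25.8433,   0.0692,   0.0444,  -0.    ]), 'position': array([ 0.2553, -0.5705,  0.2147]), 'tcp_rot': array([3.0723, 0.6561, 0.    ]), 'wrist_force': array([-0.0125, -0.8573,  0.9543]), 'wrist_torque': array([ 0.0163, -0.0104, -0.0562]), 'grip_width': 0.09509207089166455}
```

View pictures.

View pics/top0.png

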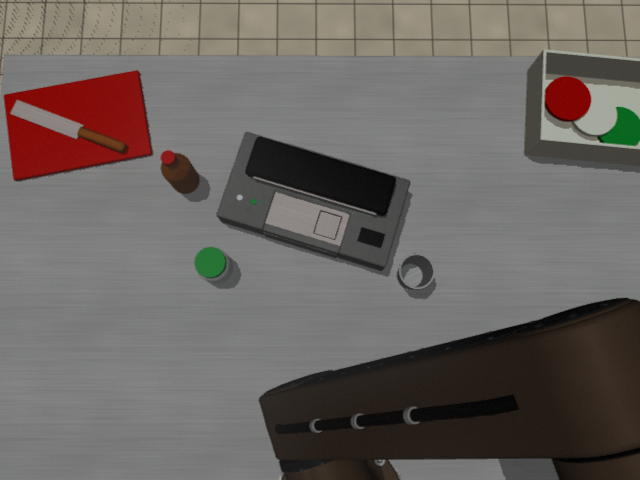

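View pics/side0.png

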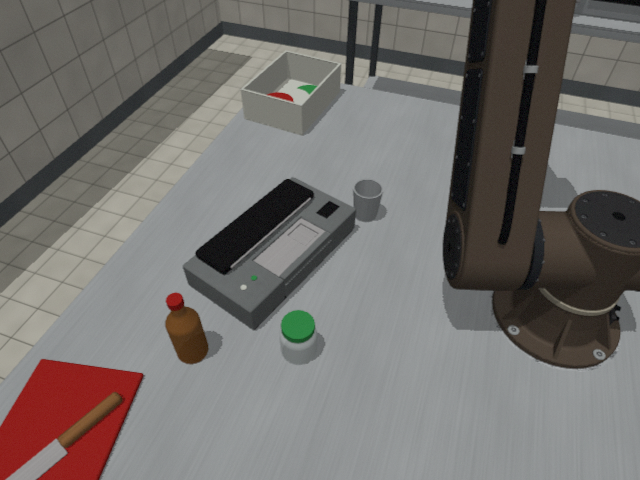

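Run:
```python
import cv2
t=cv2.imread('pics/top0.png')[120:290,190:440]
cv2.imwrite('pics/top0z.png',cv2.resize(t,None,fx=3.2,fy=3.2,interpolation=cv2.INTER_CUBIC))
t=cv2.imread('pics/side0.png')[170:340,170:400]
cv2.imwrite('pics/side0z.png',cv2.resize(t,None,fx=3.4,fy=3.4,interpolation=cv2.INTER_CUBIC))
```

```text
(no output)
```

View pics/top0z.png

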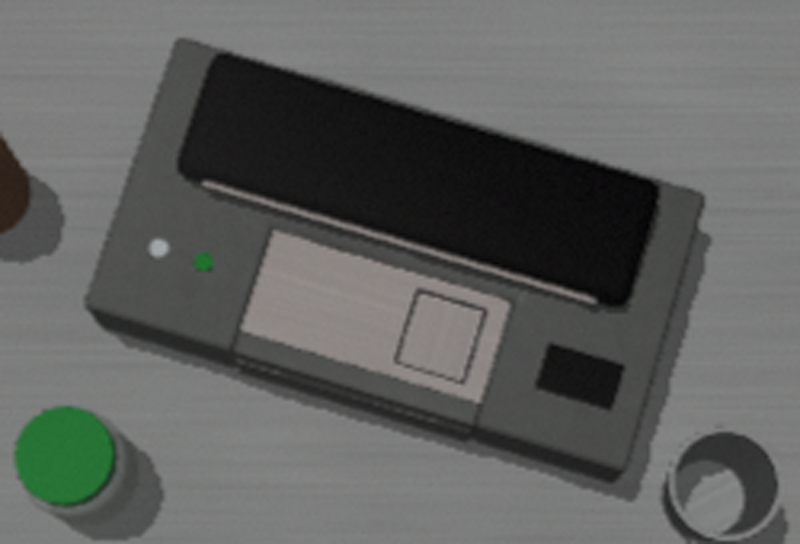

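View pics/side0z.png

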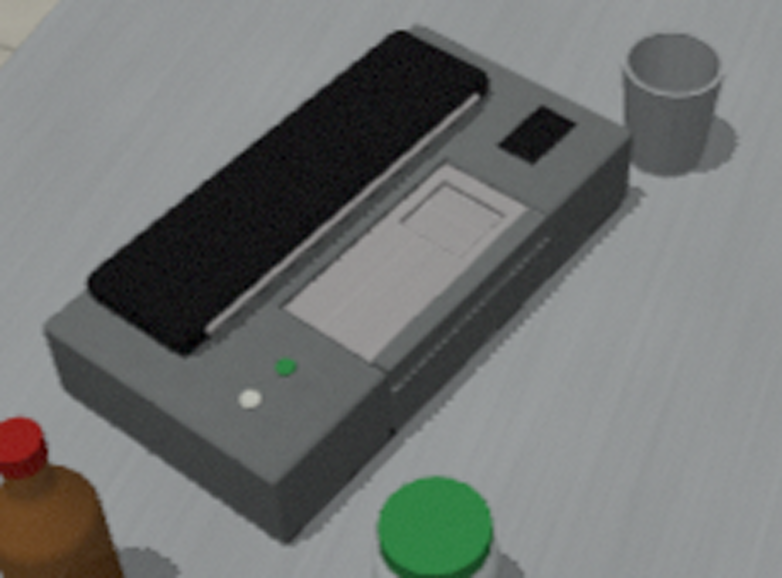

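Run:
```python
from h import *
np.set_printoptions(precision=4,suppress=True)
t=read_camera('top');s=read_camera('side')
T=lambda p:(190+(p[0]+.5)/3.2-.5,120+(p[1]+.5)/3.2-.5)
S=lambda p:(170+(p[0]+.5)/3.4-.5,170+(p[1]+.5)/3.4-.5)
print('catch tri',tri(t,T((440.5,335.5)),s,S((452,217.5))))
print('catch top',atz(t,T((440.5,335.5)),.0645),'side',atz(s,S((452,217.5)),.0645))
P=[atz(t,T(p),.066) for p in [(272,231),(512,299),(481,403),(240,332)]]
print(np.array(P), np.linalg.norm(P[0]-P[1]),np.linalg.norm(P[1]-P[2]),np.mean(P,0))
for a in [(P[1]-P[0]),(P[2]-P[3])]: print(np.degrees(np.arctan2(a[1],a[0])))
for n,p in dict(tl=(182,38),tr=(704,196),bl=(88,302)).items(): print(n,atz(t,T(p),.07))
o=observe();print(o['time_s'],o['tcp_rot'])
from scipy.spatial.transform import Rotation as R
print(R.from_rotvec(o['tcp_rot']).as_matrix())
# bottle, cup, jar tops
print('jar top',atz(t,T((65,456)),.09),'cup',atz(t,T((724,482)),.085),'bottle cap',atz(t,(168,157),.17))
print(np.array(t['extrinsics'])[:3,3])
```

```text
catch tri (array([0.5445, 0.0216, 0.0644]), np.float64(0.0005432148791105486))
catch top [0.5448 0.0217 0.0645] side [0.5442 0.0217 0.0645]
[[ 0.6129  0.1295  0.066 ]
 [ 0.5682 -0.024   0.066 ]
 [ 0.501  -0.0037  0.066 ]
 [ 0.5468  0.1491  0.066 ]] 0.15992190308611637 0.07028096484560756 [0.5572 0.0627 0.066 ]
-106.22114814644674
-106.6961339315824
tl [0.7414 0.1893 0.07  ]
tr [ 0.6352 -0.1481  0.07  ]
bl [0.5654 0.2454 0.07  ]
1.3 [3.0723 0.6561 0.0001]
[[ 0.9128  0.4085  0.    ]
 [ 0.4085 -0.9128 -0.    ]
 [ 0.      0.0001 -1.    ]]
jar top [0.4641 0.2534 0.09  ] cup [ 0.4482 -0.1527  0.085 ] bottle cap [0.6539 0.3253 0.17  ]
[0.2981 0.0494 1.2805]
```

Call:
{"api": "carry_out", "payload": {
  "series": [
    [0,1,-0.83,0,0,0,0],
    [0,1,-0.83,0,0,0,0],
    [0,1,-0.83,0,0,0,0],
    [0,1,-0.83,0,0,0,0],
    [0,1,-0.83,0,0,0,0],
    [0,1,-0.83,0,0,0,0],
    [0,1,-0.83,0,0,0,0],
    [0,1,-0.83,0,0,0,0],
    [0,1,-0.83,0,0,0,0],
    [0,1,-0.83,0,0,0,0]
  ]
}}

```text
time_s: 2.3
position: [0.4021, -0.2717, 0.2143]
tcp_rot: [3.072, 0.646, 0.001]
wrist_force: [-0.2, 0.2, -0.9]
grip_width: 0.0204
```

```bash
cat > rel.py <<'E'
from h import *
import sys
from scipy.spatial.transform import Rotation as R
np.set_printoptions(precision=4,suppress=True)
o=observe();M=R.from_rotvec(o['tcp_rot']).as_matrix()
g=np.array([float(a) for a in sys.argv[1:4]])
print(o['time_s'],o['position'],o['tcp_rot'],'F',o['wrist_force'],'w',o['grip_width'])
print('rel units',M.T@(g-o['position'])/.025); print(M)
E
python3 rel.py .5445 .0216 .1
```

```text
2.3 [ 0.4021 -0.2717  0.2143] [3.072  0.6462 0.0014] F [-0.1741  0.2119 -0.8972] w 0.020359689892449347
rel units [ 9.9381 -8.4539  4.5543]
[[ 0.9153  0.4029  0.0014]
 [ 0.4029 -0.9153 -0.0022]
 [ 0.0004  0.0025 -1.    ]]
```

Accurate tracking; go the rest of the way at the same height.

Call:
{"api": "carry_out", "payload": {
  "series": [
    [0,1,-0.85,0,0,0,0],
    [0,1,-0.85,0,0,0,0],
    [0,1,-0.85,0,0,0,0],
    [0,1,-0.85,0,0,0,0],
    [0,1,-0.85,0,0,0,0],
    [0,1,-0.85,0,0,0,0],
    [0,1,-0.85,0,0,0,0],
    [0,1,-0.85,0,0,0,0],
    [0,1,-0.85,0,0,0,0],
    [0,0.5,-0.4,0,0,0,0]
  ]
}}

```text
time_s: 3.3
position: [0.5437, 0.0222, 0.2155]
tcp_rot: [3.07, 0.648, 0.007]
wrist_force: [-0.0, -0.3, 1.0]
grip_width: 0.0002
```

```bash
python3 rel.py .5445 .0216 .1; python3 -c "
from h import *
c=snap('wrist','w1.png'); print(proj(c,[.5445,.0216,.0645]), [proj(c,p) for p in ([0.6129,0.1295,.066],[0.5682,-.024,.066],[.501,-.0037,.066])])"
```

```text
3.3 [0.5437 0.0222 0.2155] [3.0695 0.6476 0.007 ] F [-0.0472 -0.2704  1.0373] w 0.00024216646130998095
rel units [0.005  0.0118 4.6216]
[[ 0.9148  0.404   0.0053]
 [ 0.404  -0.9148 -0.0034]
 [ 0.0034  0.0053 -1.    ]]
[310.94064935 216.96180495] [array([223.28391226,  90.6835856 ]), array([368.31727215, 213.75606777]), array([316.90117018, 269.12839288])]
```

View pics/w1.png

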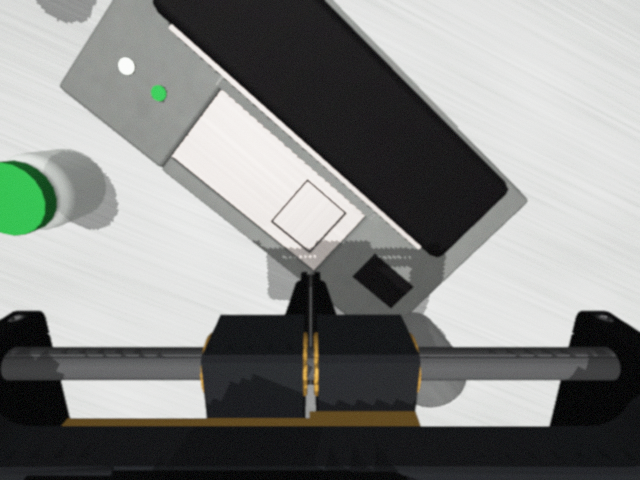

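The wrist picture agrees: the button's centre is at about (309, 215), and my estimate projects to (311, 217). Next I'll descend to just above it.

Call:
{"api": "carry_out", "payload": {
  "series": [
    [0,0,0,1,0,0,0],
    [0,0,0,1,0,0,0],
    [0,0,0,1,0,0,0],
    [0,0,0,1,0,0,0],
    [0,0,0,1,0,0,0],
    [0,0,0,0.4,0,0,0],
    [0,0,0,0,0,0,0],
    [0,0,0,0,0,0,0],
    [0,0,0,0,0,0,0],
    [0,0,0,0,0,0,0]
  ]
}}

```text
time_s: 4.35
position: [0.5472, 0.0219, 0.0801]
tcp_rot: [3.067, 0.651, 0.019]
wrist_force: [-0.4, 0.5, 0.3]
grip_width: 0.0002
```

```bash
python3 rel.py .5445 .0216 .0645
```

```text
4.35 [0.5472 0.0219 0.0801] [3.0665 0.6513 0.0188] F [-0.4371  0.4652  0.277 ] w 0.00016282491484687593
rel units [-0.11   -0.0387  0.621 ]
[[ 0.9136  0.4064  0.0131]
 [ 0.4065 -0.9137 -0.004 ]
 [ 0.0104  0.009  -0.9999]]
```

Call:
{"api": "carry_out", "payload": {
  "series": [
    [0,-0.12,-0.04,0.2,0,0,0],
    [0,0,0,0.2,0,0,0],
    [0,0,0,0.08,0,0,0],
    [0,0,0,0.04,0,0,0],
    [0,0,0,0.04,0,0,0],
    [0,0,0,0.04,0,0,0],
    [0,0,0,0.04,0,0,0],
    [0,0,0,0,0,0,0],
    [0,0,0,0,0,0,0],
    [0,0,0,0,0,0,0]
  ]
}}

```text
time_s: 5.35
position: [0.5445, 0.0215, 0.0643]
tcp_rot: [3.066, 0.652, 0.022]
wrist_force: [-0.9, 0.3, 0.2]
grip_width: 0.0007
```

```bash
python3 rel.py .5445 .0216 .0645
```

```text
5.35 [0.5445 0.0215 0.0643] [3.0657 0.6516 0.0224] F [-0.8962  0.2598  0.2018] w 0.0007083952606502295
rel units [-0.0006 -0.0031 -0.0064]
[[ 0.9135  0.4066  0.0155]
 [ 0.4067 -0.9135 -0.0042]
 [ 0.0125  0.0102 -0.9999]]
```

Call:
{"api": "carry_out", "payload": {
  "series": [
    [0,0,0,0.04,0,0,0],
    [0,0,0,0.04,0,0,0],
    [0,0,0,0.04,0,0,0],
    [0,0,0,0.04,0,0,0],
    [0,0,0,0.02,0,0,0],
    [0,0,0,0,0,0,0],
    [0,0,0,0,0,0,0],
    [0,0,0,0,0,0,0],
    [0,0,0,0,0,0,0],
    [0,0,0,0,0,0,0]
  ]
}}

```text
time_s: 6.35
position: [0.5446, 0.0216, 0.0608]
tcp_rot: [3.065, 0.652, 0.024]
wrist_force: [-0.9, -0.9, 4.2]
grip_width: 0.0008
```

```bash
python3 rel.py .5445 .0216 .0645;  python3 -c "
from h import *
snap('side','s2.png');print(mark_of('tray_front','side')[:1])"
```

```text
6.35 [0.5446 0.0216 0.0608] [3.0654 0.6517 0.0237] F [-0.926 -0.861  4.157] w 0.000784315042280208
rel units [-0.0031 -0.0016 -0.1466]
[[ 0.9134  0.4067  0.0164]
 [ 0.4068 -0.9135 -0.0043]
 [ 0.0132  0.0106 -0.9999]]
[{'pixel': [317.7, 268.4], 'conf': 0.61}]
```

View pics/s2.png

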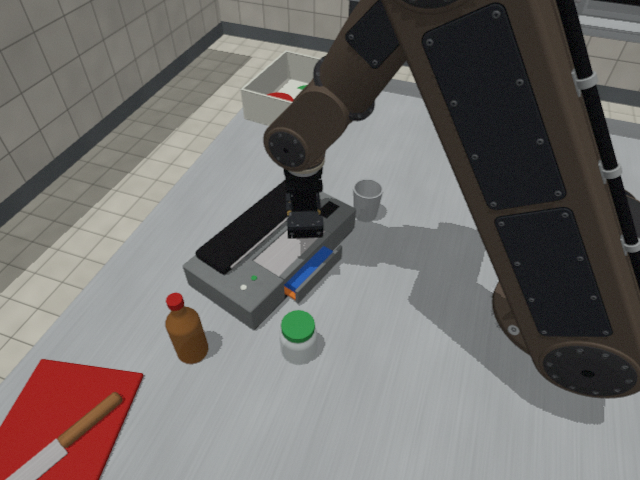

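The tray is out, with the blue battery visible around (310, 272). The wrist force reads 4.2 N, so the button is about 4 mm down. Now I'll lift straight off.

Call:
{"api": "carry_out", "payload": {
  "series": [
    [0,0,0,-0.3,0,0,0],
    [0,0,0,-0.6,0,0,0],
    [0,0,0,-1,0,0,0],
    [0,0,0,-1,0,0,0],
    [0,0,0,-1,0,0,0],
    [0,0,0,-1,0,0,0],
    [0,0,0,-1,0,0,0],
    [0,0,0,0,0,0,0],
    [0,0,0,0,0,0,0],
    [0,0,0,0,0,0,0]
  ]
}}

```text
time_s: 7.45
position: [0.5414, 0.0222, 0.2149]
tcp_rot: [3.066, 0.652, 0.021]
wrist_force: [0.4, -0.8, -0.4]
grip_width: 0.0004
```

```bash
python3 rel.py .5445 .0216 .0645;  python3 - <<'E'
from h import *
np.set_printoptions(precision=4,suppress=True)
s=snap('side','s3.png');m=mark_of('tray_front','side')[:1]; print(m)
w=snap('wrist','w3.png');mw=mark_of('tray_front','wrist')[:2];print(mw)
y=np.array([.282,.959,0]);x=np.array([.959,-.282,0])
pm=np.array([.5572,.0627,0])
for c,k in ((s,m),(w,mw)):
  for q in k:
    P=atz(c,q['pixel'],.051); print(P,'case x',-45+1000*(P-pm)@x,'y',1000*(P-pm)@y)
t0=dict(jar=[.4708,.2551],cup=[.4489,-.1563],bottle=[.6526,.3223])
for n in t0:
    r=mark_of(n,'side')[:1]; print(n,t0[n],[(q['pixel'],atz(s,q['pixel'],0)) for q in r])
E
```

```text
7.45 [0.5414 0.0222 0.2149] [3.0658 0.6517 0.0214] F [ 0.4203 -0.7734 -0.3665] w 0.00043694751168399187
rel units [0.0321 0.0122 6.0191]
[[ 0.9135  0.4067  0.0149]
 [ 0.4068 -0.9135 -0.0042]
 [ 0.0119  0.0099 -0.9999]]
[{'pixel': [317.7, 266.3], 'conf': 0.74}]
[{'pixel': [219.2, 244.4], 'conf': 0.75}, {'pixel': [409.0, 332.3], 'conf': 0.73}]
[0.4855 0.0873 0.051 ] case x -120.70290358907141 y 3.331980491850623
[0.4806 0.0892 0.051 ] case x -125.94291599605192 y 3.7890075105587515
[ 0.4694 -0.1224  0.051 ] case x -76.99110710012349 y -202.25623410862553
jar [0.4708, 0.2551] [([297.7, 348.8], array([0.4658, 0.2556, 0.    ]))]
cup [0.4489, -0.1563] [([366.6, 210.1], array([ 0.446, -0.167,  0.   ]))]
bottle [0.6526, 0.3223] [([191.4, 352.9], array([0.6539, 0.3331, 0.    ]))]
```

View pics/w3.png

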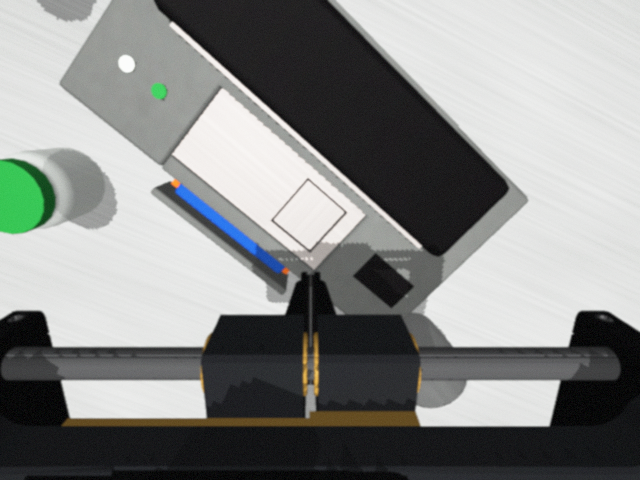

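View pics/s3.png

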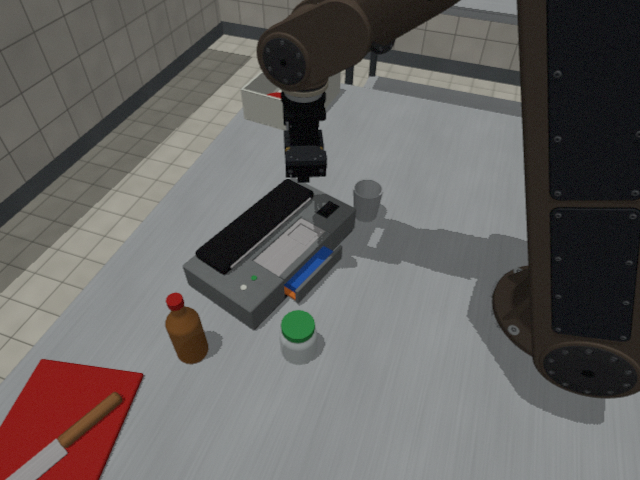

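Run:
```python
from h import *
s=read_camera('side');w=read_camera('wrist')
x=np.array([.959,-.282,0])
A=atz(s,(308.6,259.7),.051);B=atz(s,(317.7,266.3),.051);C=atz(s,(317.7,268.4),.051)
print('travel mm',-1000*(B-A)@x,-1000*(C-A)@x)
m=[q['pixel'] for q in mark_of('tray_front','side')[:1]];print(m)
a=cv2.imread('pics/w1.png').astype(int);b=w['frame'][:,:,::-1].astype(int)
o=np.hstack([cv2.resize(i[165:265,150:370].astype('uint8'),None,fx=1.8*2,fy=3.6)[:, :400*2] for i in (b,)])
cv2.imwrite('pics/w4z.png',o)
```

```text
travel mm 26.19783567463734 29.54715359369109
[[317.3, 265.5]]
```

View pics/w4z.png

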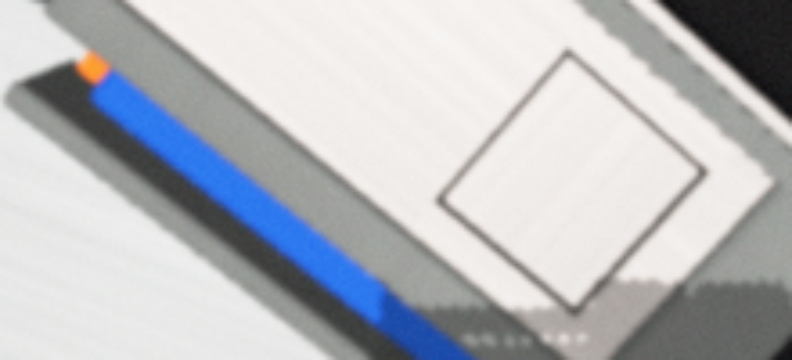

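Run:
```python
from h import *
w=read_camera('wrist')
y=np.array([.282,.959,0]);x=np.array([.959,-.282,0]);pm=np.array([.5572,.0627,0])
for n,p,z in (('tray corner',(6,97),.051),('tray edge lower',(335,358),.051),('catch L',(438,200),.0645),('catch R',(706,172),.0645),('panel near R corner',(775,183),.066)):
    P=atz(w,(150+(p[0]+.5)/3.6-.5,165+(p[1]+.5)/3.6-.5),z); print(n,-45+1000*(P-pm)@x,1000*(P-pm)@y)
```

```text
tray corner -124.55847545158895 81.39933219247618
tray edge lower -127.22701930338086 -25.44260645692749
catch L -71.36948058050473 -17.922091086569782
catch R -22.704979242410307 -64.33742320429842
panel near R corner -13.541390177801912 -78.96580183816404
```

```bash
python3 -c "
from h import *
print(ctrl.job_done()); print(observe()['time_s'])"
```

```text
the job is handed in; nothing more can be done
None
the job is handed in; nothing more can be done
```

I found the catch, pressed it, and the battery tray sprang out. I handed the job in at about 8 s of the 48 s allowed, and no verdict was reported.

- **Finding the catch:** I saw it in the top and side pictures rather than feeling for it. Both views put it at (0.5445, 0.0216, 0.0644), and the wrist picture agreed within about 2 pixels.
- **Pressing it:** With closed fingers I pressed about 4 mm down, at about 4.2 N. I then lifted the hand 15 cm clear.
- **Tray:** In the wrist picture, the front edge lies at about case x -125 to -127 mm. That is roughly 30 mm out from the -95 mm front face. The network's point in the side picture gave a less certain 26 to 30 mm of travel, and the low end of that is right at the 26 mm limit.
- **Catch:** After lifting off it looked the same as before the press, and its outline was where I expected it. I judged this by eye and have no exact reading of its height.
- **Bottle, jar and cup:** All three stand upright. Their positions match the starting estimates within about 11 mm. That compares a different camera view with the starting one, and the hand never came near them.

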